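# Lock the sample carrier with its T-key

## Task

Lock the sample carrier for dispatch: take the orange-gripped T-key from the key stand, put its foot lengthwise down through the slot in the carrier's lid until its black collar rests flat on the lid, then give it a quarter turn either way so that its grip lies square across the middle of the slot, and let go. Leave the blue key in the stand.

Things in the scene. Friction and masses are not known exactly. Their poses are not given: they have to be found in the camera images.
- orange_key_grip (a point): Centre of the orange T-key's upright grip: 14 mm thick (x), 44 long (y), 46 high (z up). Loose, 70 g, upright in a pocket of the aluminium key stand (top z = 40 mm), which its black collar rests on. Collar: 44 mm across, 6 thick, underside 33 mm below this point. Below it a 12 mm shaft, then a T-foot 14 (x) by 52 (y), parallel to the grip, 13 to 25.5 mm below the collar's underside.
- carrier_slot (a point): Centre of the slot, at the top face (z = 60 mm) of the white lid of the sample carrier, a grey box 118 x 168 x 60 mm fixed to the bench. Lid 8 mm thick, hollow below (47 mm). The dark-edged slot goes through, 26 mm wide (x) by 70 mm long (y). Orange ticks on the lid beside the slot point along x, the direction of the grip when locked.
- blue_key_grip (a point): Centre of the grip of the blue key, of the same shape and size as the orange one, in the stand's other pocket, 90 mm away along the grips' length. It belongs to another carrier and stays where it is. Which pocket holds which key varies.
- shelf_edge (a point): Middle of the upper front edge of the fixed wooden riser shelf behind the work; the edge runs level along world y, 400 mm to either side of this point, board 27 mm thick. Only an obstacle: wrist and arm must stay in front of it (smaller x), also while swinging sideways between the key stand (left) and the carrier (right).
There are look-alikes about, which are no part of the job. What is shaped like the part that bears orange_key_grip but green is not meant.

How it is judged:
By the outcome, as a careful person would: the job done as asked, in the order asked, and still so for the second after the job is handed in, with the robot touching nothing.
It also fails if it takes over 48 s, if anything falls off the work surface, if the arm or the gripper's body presses on something with over 40 N, if the wrist force passes 120 N, or if a joint passes its speed limit or range.

## Robot

A 7-joint arm with a two-finger parallel gripper is mounted at the origin on a cart in front of the work surface, level with it; the furniture and walls round the work are solid. World frame = base frame: x ahead of the robot, y to its left, z up, the work surface at z = 0. Lengths are in mm, angles in rad, forces in N, time in s.
With the tool pointing down it reaches from about 400 to 875 mm from the base axis. Payload 6.5 kg.
Tool frame: the origin (TCP) lies at the very end of the fingers, on their centre line; the grasp point (between the pads) lies 19 mm behind it (robot.grasp_offset is the distance from the TCP to the grasp point, in mm); z points along the fingers, y is the direction in which the jaws open and shut (so a half turn about z gives the same grasp; the last joint's range is limited). The gripper opens to 85 mm and grips with 20 to 120 N. Pads are 22 mm wide; open, the fingers measure 114 mm over their backs; the gripper's body (76 mm by 85 mm) begins 54 mm behind the grasp point. The pads swing forward as they close: fully open they stand 13 mm farther back than shut.
Start: joints at [-1.367, 0.536, -0.004, 1.538, 0.003, 1.067, -0.071], TCP at [173.246, 626.479, 203.19] pointing down, gripper open.
Joint ranges: [-2.7, 2.7], [-0.37, 2.16], [-1.27, 1.26], [0.24, 2.4], [-1.31, 4.45], [0.19, 1.91], [-2.76, 2.76]. Speed limits (rad/s): [2.39, 2.39, 3.14, 3.14, 3.14, 3.14, 3.14].

## Interface

Orientations are given as a rotation vector (axis times angle).
In Python, from plant import robot gives the robot as it stands. The module is installed in compiled form; this text tells all that it offers.
- The arm moves only by the shell command python3 -m handwheel 'ROWS' [FORCE]. ROWS is JSON, a list of rows, each an object with "turn": the turn, a rotation vector about the tool's x, y, z in rad, a list of three; "travel": the shift along the tool's x, y, z in m, a list of three; "claw": the gripper's target within -1 to 1 (fully open at 1, half-way at 0, shut at -1). A call has 1 to 10 rows; each row shifts and turns the pose as measured when the row begins, along the tool's axes as they then stand; what a row does not reach is not made up. A row lasts 1/12 s, in which the tool goes at most 41.7 mm and 7.16 degrees, less where a joint would pass 70% of its speed; a pose out of reach is approached as far as the arm can. A call with a gripper value outside its range is refused whole. The fingers move at their own pace and stop on an object; FORCE is the grip in N (left out, the last holds). Time passes only in rows, so rows that do not move let the fingers close. It gives the time, the measured TCP pose, the force and the opening at its end, in the units of the state.
- robot.read_state(): the state, without advancing time (a new reading comes with each control period).
- robot.camera(name): name is "scene" or "top" or "wrist"; returns the picture (480x640x3 uint8, red, green, blue); there is no depth.
- robot.calibration(name): a dict with "K" (3x3 intrinsics, pixels), "rvec" (rotation vector, rad) and "tvec" (3), from world to camera coordinates, as OpenCV has them. Camera axes: x right, y down, z forward; pixel columns grow to the right and rows downward; lengths in mm; the calibration is good to about 2 mm. A picture is of the moment at which its call begins: read the wrist's pose just before it. calibration takes no time and is no camera call; for the wrist camera it gives the pose at the moment of the call.
- robot.hand_in(): hands the job in, once; it reports no verdict.
Trained networks look in the newest picture that a camera, given by its name, has taken for a name from the list of things; names that differ only in an ending like _2 or _b are one class to them, and where a whole thing is asked for, a point or a joint stands for the part that bears it (a point fixed in the world has none). Each returns a list of dicts, best first, with "score" (0 to 1); they miss things now and then, are a little off and sometimes report something else, mostly with a low value. They report only what shows in the picture. A call takes as long as a camera call. They do not tell look-alikes from the thing itself.
- robot.spot_in(camera, query): "location" ([row, column] as shares, 0 to 1, of the picture: columns of its width, rows of its height, amid what is visible of it).
- robot.place_of(camera, query): "location" ([row, column] as shares, 0 to 1, of the picture: columns of its width, rows of its height: a listed point, or the origin of a listed thing).
The state is a dict: "clock": time; "joint_pos": joint angles; "joint_velocities": joint speeds; "effort": joint torques, N m; "tcp_pos": TCP position; "tool_rot": TCP orientation; "force": force on the tool from outside, world axes, zero at the start; "torque": the same for the moment, N m; "opening": finger opening in mm.
Only numpy, scipy, OpenCV 4.12 (cv2) and the standard library are available. Lean on these libraries where they do the work, as an engineer would, in place of code of your own. Each camera call takes 0.05 s, during which the arm holds its last target.

## Working session

There is one attempt and no reset: what is moved stays moved. The work goes in short steps, Python scripts to look and compute and a shell command to move; the robot and the scene stay as the last step left them, time stands still between calls to the robot, and variables do not carry over. Pictures are saved under pics/ and viewed, and the job is handed in when it is done.

```bash
mkdir -p pics
cat > h.py <<'E'
import numpy as np, cv2
from plant import robot
def snap(n,f):
    im=robot.camera(n); cv2.imwrite('pics/'+f,im[:,:,::-1]); return im
def ray(cal,px):
    K=np.array(cal['K']);R=cv2.Rodrigues(np.array(cal['rvec'],float))[0];t=np.array(cal['tvec'],float).ravel()
    d=R.T@np.linalg.inv(K)@np.array([px[0],px[1],1.]); return -R.T@t,d
def atz(cal,px,z):
    o,d=ray(cal,px); return o+d*(z-o[2])/d[2]
def proj(cal,P):
    return cv2.projectPoints(np.array(P,float).reshape(-1,3),np.array(cal['rvec'],float),np.array(cal['tvec'],float),np.array(cal['K'],float),None)[0].reshape(-1,2)
def tri(obs):
    A=np.zeros((3,3));b=np.zeros(3)
    for o,d in obs:
        d=d/np.linalg.norm(d);M=np.eye(3)-np.outer(d,d);A+=M;b+=M@o
    return np.linalg.solve(A,b)
E
python3 - <<'E'
from h import *
s=robot.read_state(); print(s['clock'],s['tcp_pos'],s['tool_rot'],s['opening'])
for c in ['scene','top']:
    snap(c,c+'0.png')
    for q in ['orange_key_grip','carrier_slot','blue_key_grip','shelf_edge']:
        for r in robot.place_of(c,q)[:3]: print(c,q,round(r['score'],2),[round(r['location'][1]*640,1),round(r['location'][0]*480,1)])
E
```

```text
0.0 [173.07973794 625.82299687 202.31781854] [-4.22373234e-01 -3.11295661e+00  2.72396127e-03] 85.40687325188917
scene orange_key_grip 0.94 [249.9, 429.5]
scene orange_key_grip 0.67 [304.7, 326.6]
scene carrier_slot 0.68 [383.4, 217.1]
scene blue_key_grip 0.55 [322.0, 309.9]
scene shelf_edge 0.75 [330.1, 139.7]
top orange_key_grip 0.63 [269.6, 261.6]
top orange_key_grip 0.6 [191.8, 241.8]
top carrier_slot 0.83 [421.3, 321.4]
top blue_key_grip 0.68 [288.6, 269.5]
top shelf_edge 0.63 [402.5, 219.4]
```

View pics/scene0.png

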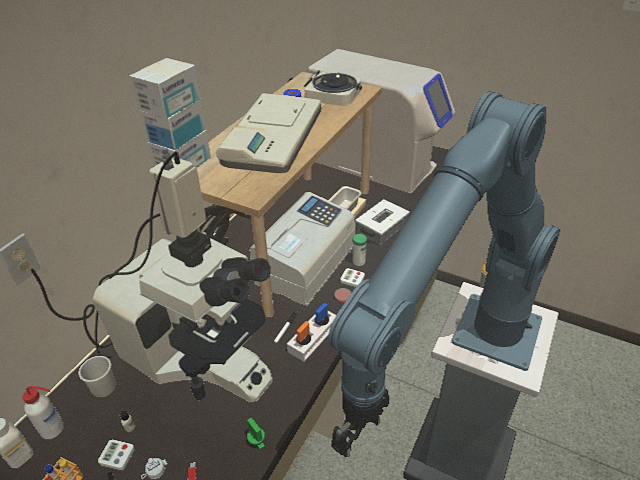

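View pics/top0.png

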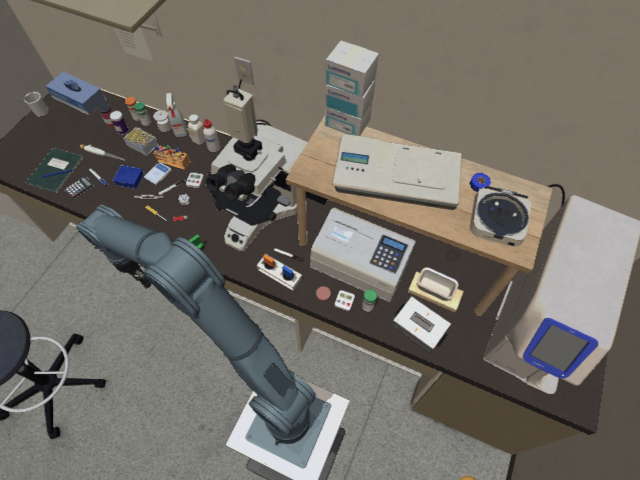

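Run:
```python
import cv2
a=cv2.imread('pics/scene0.png')[270:460,200:400]; b=cv2.imread('pics/top0.png')[210:310,160:340]
cv2.imwrite('pics/c1.png',cv2.resize(a,None,fx=3,fy=3,interpolation=2)[:600]); cv2.imwrite('pics/c2.png',cv2.resize(b,None,fx=4,fy=4,interpolation=2))
c=cv2.imread('pics/top0.png')[260:380,360:490];cv2.imwrite('pics/c3.png',cv2.resize(c,None,fx=4,fy=4,interpolation=2))
```

```text
(no output)
```

View pics/c1.png

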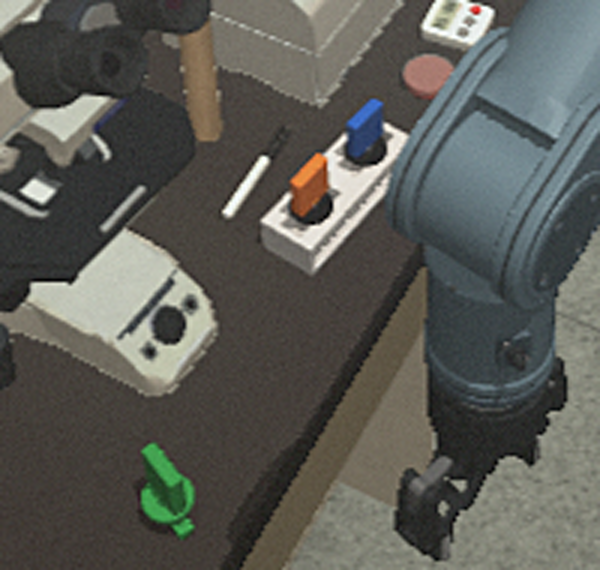

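View pics/c2.png

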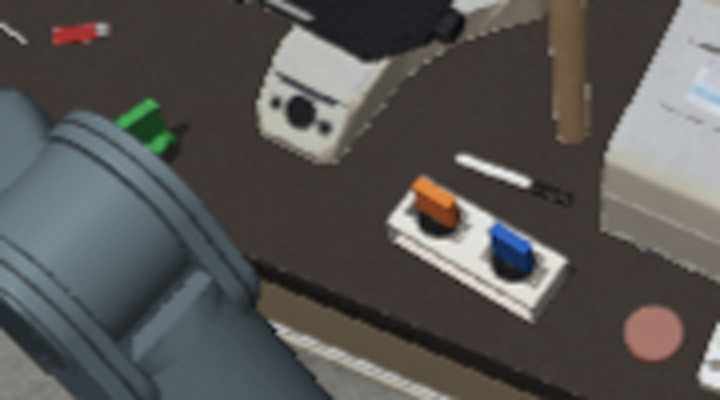

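View pics/c3.png

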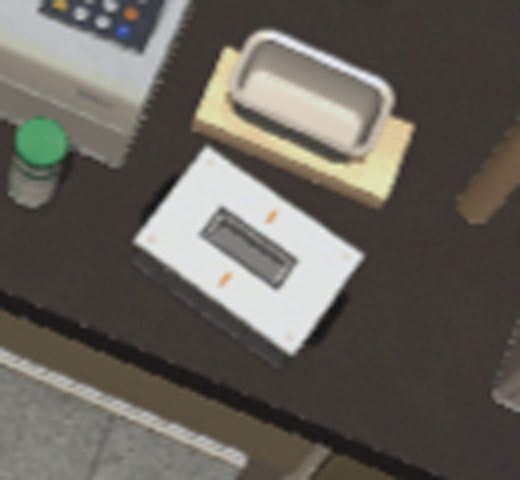

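The candidates are the orange key (scene 304,327; top 269,262) and the green look-alike (scene 250,430; top 192,242). The orange one standing in the aluminium stand fits the description. The green one lies on the bench and is not meant. Next I measure.

Run:
```python
from h import *
S=robot.calibration('scene');T=robot.calibration('top')
for n,a,b in [('orange',(304.7,326.6),(269.6,261.6)),('blue',(322,309.9),(288.6,269.5)),('slot',(383.4,217.1),(421.3,321.4)),('shelf',(330.1,139.7),(402.5,219.4))]:
    P=tri([ray(S,a),ray(T,b)]); print(n,P.round(1),proj(S,P).round(1),proj(T,P).round(1))
print('cam',ray(T,(0,0))[0],ray(S,(0,0))[0])
print('slot top z60',atz(T,(421.3,321.4),60).round(1))
t=cv2.imread('pics/top0.png')
hsv=cv2.cvtColor(t,cv2.COLOR_BGR2HSV)
m=cv2.inRange(hsv,(3,120,100),(20,255,255))
n,_,st,ce=cv2.connectedComponentsWithStats(m)
for i in range(1,n):
    x,y=ce[i]
    if 255<x<285 and 245<y<280 or 395<x<450 and 290<y<350: print(st[i],ce[i].round(2),atz(T,ce[i],60 if x>390 else 96).round(1))
# lid corners crop->full
for c in [(208,148),(365,256),(293,357),(133,243)]:
    print(atz(T,(c[0]/4+360,c[1]/4+260),60).round(1))
for c in [(217,208),(297,262),(278,288),(202,232)]:
    print('s',atz(T,(c[0]/4+360,c[1]/4+260),60).round(1))
for c in [(418,177),(568,262),(533,320),(387,228)]:
    print('st',atz(T,(c[0]/4+160,c[1]/4+210),40).round(1))
```

```text
orange [480.6 309.2  83.7] [[306.2 327.6]] [[270.1 260.4]]
blue [473.4 228.4  82.8] [[321.6 309.6]] [[288.5 269.8]]
slot [ 493.2 -291.5   57.4] [[383.1 216.9]] [[421.2 321.8]]
shelf [ 618.5 -112.8  439.7] [[329.4 139.1]] [[402.2 220.3]]
cam [-214.47754193 -197.138774   1675.35380363] [ -33.30565097 1154.58322789 1253.20650158]
slot top z60 [ 493.5 -291.4   60. ]
[263 254  11  13  79] [268.19 259.95] [473.7 312.6  96. ]
[416 329   1   1   1] [416. 329.] [ 458.5 -283.    60. ]
[ 570.3 -230.5   60. ]
[ 528.3 -392.5   60. ]
[ 412.8 -361.2   60. ]
[ 454.4 -198.5   60. ]
s [ 517.4 -256.8   60. ]
s [ 497.8 -338.5   60. ]
s [ 467.6 -330.3   60. ]
s [ 489.9 -251.8   60. ]
st [514.7 355.5  40. ]
st [491.5 182.   40. ]
st [423.1 186.2  40. ]
st [452.5 356.8  40. ]
```

```bash
cat >> h.py <<'E'
def go(target,jaw=None):
    """print tool-frame travel (m) and tool-z turn to target; jaw = world angle of tool y, deg (mod 180)"""
    s=robot.read_state();R=cv2.Rodrigues(np.array(s['tool_rot'],float))[0]
    d=np.array(target)-s['tcp_pos'];print('t',round(s['clock'],2),'tcp',np.round(s['tcp_pos'],1),'dist',np.linalg.norm(d).round(1),'travel',(R.T@d/1000).round(4),'j7',round(s['joint_pos'][6],3),'open',round(s['opening'],1),'F',np.round(s['force'],1))
    a=np.degrees(np.arctan2(R[1,1],R[0,1]));print('jaw',a.round(2),'tilt z',R[:,2].round(4))
    if jaw is not None:
        e=(jaw-a+90)%180-90; print('turn z',np.radians(-e).round(4),'rows',abs(e)/7.16)
    dn=R[:,2]; ax=np.cross(dn,[0,0,-1]); print('level turn',(R.T@ax).round(4))
E
python3 -c "
from h import *
go((440,270,270),-6)"
```

```text
t 0.5 tcp [173.2 626.4 203.2] dist 450.2 travel [-0.3521 -0.2725 -0.0668] j7 -0.071 open 85.5 F [0.3 0.  0.2]
jaw 74.54 tilt z [ 0.e+00 -1.e-04 -1.e+00]
turn z 1.4058 rows 11.24929583857841
level turn [-0.0001  0.0001 -0.    ]
```

```bash
python3 -m handwheel '[{"turn":[0,0,0],"travel":[-0.029,-0.023,-0.008],"claw":1},{"turn":[0,0,0],"travel":[-0.029,-0.023,-0.008],"claw":1},{"turn":[0,0,0],"travel":[-0.029,-0.023,-0.008],"claw":1},{"turn":[0,0,0],"travel":[-0.029,-0.023,-0.008],"claw":1},{"turn":[0,0,0],"travel":[-0.029,-0.023,-0.008],"claw":1},{"turn":[0,0,0],"travel":[-0.029,-0.023,-0.008],"claw":1},{"turn":[0,0,0],"travel":[-0.029,-0.023,-0.008],"claw":1},{"turn":[0,0,0],"travel":[-0.029,-0.023,-0.008],"claw":1},{"turn":[0,0,0],"travel":[-0.029,-0.023,-0.006],"claw":1},{"turn":[0,0,0],"travel":[-0.029,-0.023,-0.006],"claw":1}]' 60; python3 -c "
from h import *
go((440,270,270),-6)
snap('wrist','w0.png')"
```

```text
clock: 1.33
tcp_pos: [392.9, 323.1, 279.4]
tool_rot: [-0.394, -3.112, -0.006]
force: [1.5, 0.0, -0.3]
opening: 85.3
t 1.33 tcp [392.9 323.1 279.4] dist 71.6 travel [-0.0589 -0.0397  0.0089] j7 0.578 open 85.3 F [ 1.5  0.  -0.3]
jaw 75.57 tilt z [-0.0043  0.0042 -1.    ]
turn z 1.4236 rows 11.392126091624478
level turn [ 0.003  -0.0052 -0.    ]
```

View pics/w0.png

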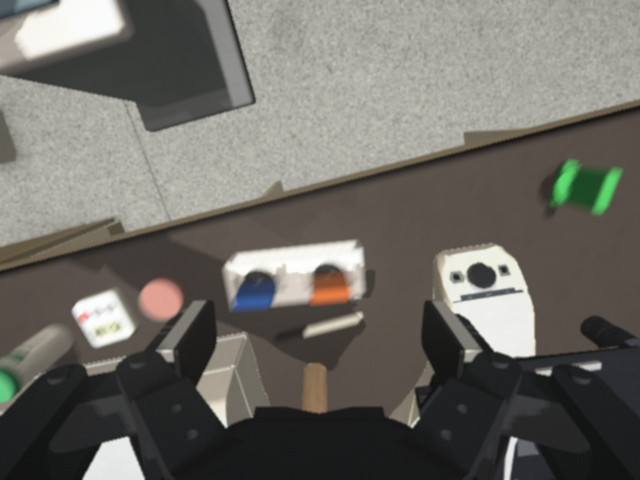

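```bash
python3 -m handwheel '[{"turn":[0,0,0.12],"travel":[-0.02,-0.014,0.003],"claw":1},{"turn":[0,0,0.12],"travel":[-0.02,-0.014,0.003],"claw":1},{"turn":[0,0,0.12],"travel":[-0.012,-0.01,0.003],"claw":1},{"turn":[0,0,0.12],"travel":[0,0,0],"claw":1},{"turn":[0,0,0.12],"travel":[0,0,0],"claw":1},{"turn":[0,0,0.12],"travel":[0,0,0],"claw":1},{"turn":[0,0,0.12],"travel":[0,0,0],"claw":1},{"turn":[0,0,0.12],"travel":[0,0,0],"claw":1},{"turn":[0,0,0.12],"travel":[0,0,0],"claw":1},{"turn":[0,0,0.12],"travel":[0,0,0],"claw":1}]'; python3 -m handwheel '[{"turn":[0,0,0.12],"travel":[0,0,0],"claw":1},{"turn":[0,0,0.1],"travel":[0,0,0],"claw":1},{"turn":[0,0,0],"travel":[0,0,0],"claw":1}]';python3 -c "
from h import *
go((475,309,200),-6)
snap('wrist','w1.png')
for q in ['orange_key_grip','blue_key_grip']:
  for r in robot.place_of('wrist',q)[:2]: print(q,r['score'],r['location'][1]*640,r['location'][0]*480)
c=robot.calibration('wrist');print(c)
import json;json.dump({k:np.array(v).tolist() for k,v in c.items()},open('cw1.json','w'))
print('cam',ray(c,(0,0))[0])
"
```

```text
clock: 2.22
tcp_pos: [439.8, 254.7, 274.1]
tool_rot: [2.142, 2.297, 0.012]
force: [0.8, 0.6, -0.0]
opening: 84.9
clock: 2.47
tcp_pos: [439.5, 255.5, 274.3]
tool_rot: [-2.396, -2.031, -0.013]
force: [0.4, -0.0, -0.4]
opening: 85.3
t 2.47 tcp [439.5 255.5 274.3] dist 98.2 travel [0.0581 0.0259 0.0748] j7 -0.689 open 85.3 F [ 0.4 -0.  -0.4]
jaw -9.44 tilt z [ 0.0059  0.0056 -1.    ]
turn z -0.06 rows 0.4797687860556566
level turn [ 0.0049 -0.0065  0.    ]
orange_key_grip 0.59 351.168 143.712
blue_key_grip 0.84 351.488 228.72
{'K': array([[350.08120371,   0.        , 318.65539765],
       [  0.        , 350.08120371, 240.78192252],
       [  0.        ,   0.        ,   1.        ]]), 'rvec': array([-2.84884522,  0.22585026,  0.02503897]), 'tvec': array([-395.61763428,  253.63961952,  537.06526636])}
cam [450.33003209 327.46535136 446.3796314 ]
```

View pics/w1.png

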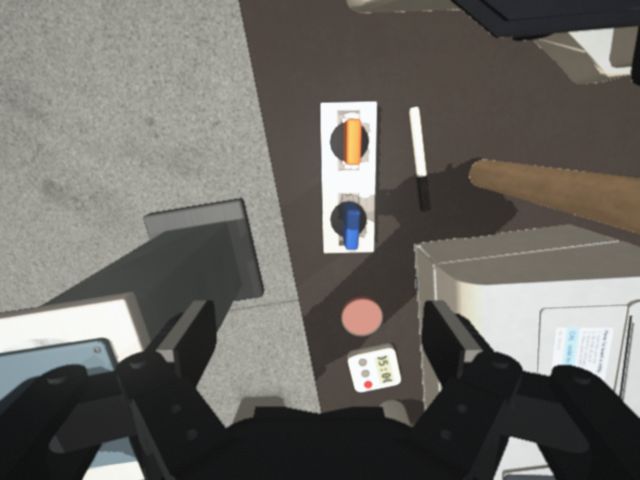

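Run:
```python
from h import *
import json
c={k:np.array(v) for k,v in json.load(open('cw1.json')).items()}
im=cv2.imread('pics/w1.png');cv2.imwrite('pics/w1c.png',cv2.resize(im[90:265,300:400],None,fx=3.4,fy=3.4,interpolation=2))
P=[atz(c,p,40) for p in [(320,103),(377,101),(376,252),(323,253)]]
for p in P: print(p.round(1))
l=(P[0]+P[1]-P[2]-P[3])/2; print('axis yaw',np.degrees(np.arctan2(-l[0],l[1])).round(2),np.linalg.norm(l),'centre',np.mean(P,0).round(1))
print(atz(c,(351.2,143.7),73).round(1),atz(c,(351.5,228.7),73).round(1))
hsv=cv2.cvtColor(im,cv2.COLOR_BGR2HSV)
for lo,hi,n in [((3,120,100),(20,255,255),'or'),((105,120,80),(130,255,255),'bl')]:
    m=cv2.inRange(hsv,lo,hi);m[:, :310]=0;m[:,390:]=0;m[265:]=0
    pts=np.argwhere(m)[:,::-1].astype(np.float32);print(n,len(pts),pts.min(0),pts.max(0),cv2.minAreaRect(pts),atz(c,pts.mean(0),80).round(1))
```

```text
[459.6 363.4  40. ]
[520.9 355.8  40. ]
[500.7 184.7  40. ]
[436.5 193.7  40. ]
axis yaw -7.24 171.77106400618553 centre [479.4 274.4  40. ]
[484.4 316.9  73. ] [472.9 227.4  73. ]
or 638 [344. 119.] [361. 163.] ((352.5, 141.0), (44.0, 17.0), 90.0) [485.5 319.   80. ]
bl 529 [344. 209.] [359. 248.] ((351.0621032714844, 228.44482421875), (14.386896133422852, 39.519920349121094), 3.3664605617523193) [472.5 229.8  80. ]
```

View pics/w1c.png

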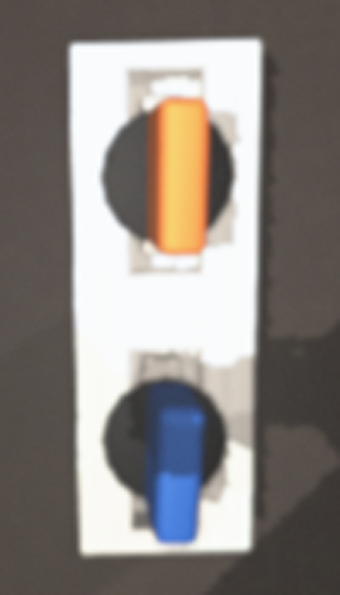

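Run:
```python
from h import *
import json
c={k:np.array(v) for k,v in json.load(open('cw1.json')).items()}
f=lambda u,v:(u/3.4+300-.35,v/3.4+90-.35)
print('top',atz(c,f(185,175),96).round(1),'collar',atz(c,f(168,177),46).round(1))
for p in [(162,98),(208,98),(206,252),(160,252)]: print(atz(c,f(*p),96).round(1))
go((484,317.5,130),-7.3)
```

```text
top [485.4 319.5  96. ] collar [484.8 318.6  46. ]
[481.7 340.9  96. ]
[494.3 338.9  96. ]
[488.6 297.3  96. ]
[475.5 299.4  96. ]
t 2.62 tcp [439.5 255.4 274.2] dist 163.2 travel [0.0674 0.0335 0.1448] j7 -0.682 open 85.5 F [0.1 0.8 0. ]
jaw -9.03 tilt z [ 0.0057  0.0056 -1.    ]
turn z -0.0302 rows 0.24154123660032745
level turn [ 0.0048 -0.0064 -0.    ]
```

```bash
python3 -m handwheel '[{"turn":[0.005,-0.006,-0.03],"travel":[0.017,0.009,0.034],"claw":1},{"turn":[0,0,0],"travel":[0.017,0.009,0.035],"claw":1},{"turn":[0,0,0],"travel":[0.017,0.009,0.035],"claw":1},{"turn":[0,0,0],"travel":[0.017,0.008,0.035],"claw":1},{"turn":[0,0,0],"travel":[0,0,0],"claw":1}]';python3 -c "
from h import *
go((484.8,318.3,57),-7.3)
snap('wrist','w2.png')
for q in ['orange_key_grip','blue_key_grip']:
  for r in robot.place_of('wrist',q)[:2]: print(q,r['score'],r['location'][1]*640,r['location'][0]*480,atz(robot.calibration('wrist'),(r['location'][1]*640,r['location'][0]*480),73).round(1))
"
```

```text
clock: 3.03
tcp_pos: [488.1, 323.6, 133.6]
tool_rot: [-2.342, -2.091, -0.016]
force: [-1.8, -0.5, -0.5]
opening: 85.1
t 3.03 tcp [488.1 323.6 133.6] dist 76.8 travel [-0.0063 -0.0031  0.0765] j7 -0.595 open 85.1 F [-1.8 -0.5 -0.5]
jaw -6.47 tilt z [ 0.0063  0.0083 -0.9999]
turn z 0.0145 rows 0.11569305208996178
level turn [ 0.0053 -0.009   0.    ]
orange_key_grip 0.64 311.808 254.78400000000002 [485.6 315.7  73. ]
blue_key_grip 0.76 310.528 363.312 [474.6 225.3  73. ]
```

View pics/w2.png

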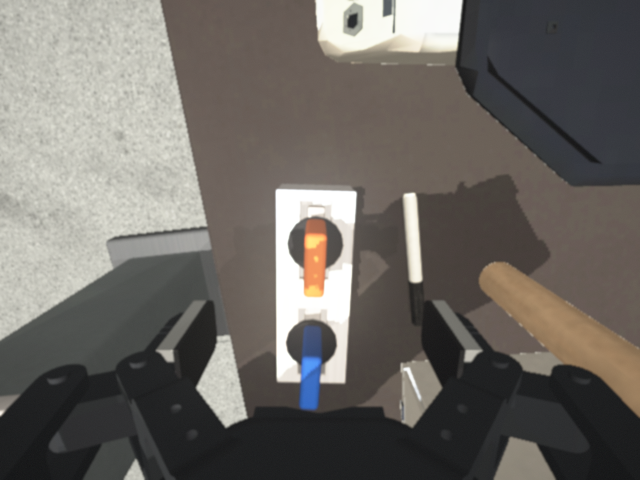

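```bash
python3 -m handwheel '[{"turn":[0.005,-0.009,0.014],"travel":[-0.007,-0.003,0.0],"claw":1},{"turn":[0,0,0],"travel":[0,0,0.02],"claw":1},{"turn":[0,0,0],"travel":[0,0,0.02],"claw":1},{"turn":[0,0,0],"travel":[0,0,0.02],"claw":1},{"turn":[0,0,0],"travel":[0,0,0.0],"claw":1}]';python3 -c "
from h import *
go((485,317.5,57),-7.3)
"
```

```text
clock: 3.6
tcp_pos: [493.9, 314.7, 93.0]
tool_rot: [2.366, 2.062, 0.043]
force: [-0.8, -0.6, -0.7]
opening: 85.4
t 3.6 tcp [493.9 314.7  93. ] dist 37.2 travel [ 0.0009 -0.0099  0.0359] j7 -0.579 open 85.4 F [-0.8 -0.6 -0.7]
jaw -7.84 tilt z [ 0.0225  0.0159 -0.9996]
turn z -0.0094 rows 0.07561893221697638
level turn [ 0.0202 -0.0188  0.    ]
```

```bash
python3 -m handwheel '[{"turn":[0,0,0],"travel":[0,0,0],"claw":1}]';python3 -c "
from h import *
go((485,317.5,57),-7.3);print(robot.read_state()['joint_velocities'])
"
```

```text
clock: 3.68
tcp_pos: [494.6, 314.2, 95.1]
tool_rot: [2.366, 2.061, 0.046]
force: [0.1, 0.6, 0.5]
opening: 85.2
t 3.68 tcp [494.6 314.2  95.1] dist 39.4 travel [ 0.0011 -0.0108  0.0379] j7 -0.579 open 85.2 F [0.1 0.6 0.5]
jaw -7.9 tilt z [ 0.0243  0.0169 -0.9996]
turn z -0.0105 rows 0.08436569939549295
level turn [ 0.0217 -0.0201  0.    ]
[ 0.0023518  -0.0178355   0.00687602  0.02390189  0.00110689  0.00185708
  0.00395494]
```

```bash
python3 -m handwheel '[{"turn":[0.022,-0.02,-0.01],"travel":[0.001,-0.01,0],"claw":1},{"turn":[0,0,0],"travel":[0,0,0],"claw":1}]';python3 -c "
from h import *
go((485,317.5,57),-7.3)
"
```

```text
clock: 3.85
tcp_pos: [486.2, 316.2, 99.4]
tool_rot: [-2.36, -2.073, -0.006]
force: [-0.4, 0.4, 0.4]
opening: 85.9
t 3.85 tcp [486.2 316.2  99.4] dist 42.4 travel [ 0.001  -0.0014  0.0424] j7 -0.588 open 85.9 F [-0.4  0.4  0.4]
jaw -7.41 tilt z [ 0.0027  0.0024 -1.    ]
turn z -0.002 rows 0.015867899181371086
level turn [ 0.0023 -0.0027 -0.    ]
```

```bash
python3 -m handwheel '[{"turn":[0.002,-0.003,0],"travel":[0.001,-0.001,0.015],"claw":1},{"turn":[0,0,0],"travel":[0,0,0.015],"claw":1},{"turn":[0,0,0],"travel":[0,0,0.012],"claw":1},{"turn":[0,0,0],"travel":[0,0,0.0],"claw":1}]';python3 -c "
from h import *
go((485,317.5,57),-7.3)
"
```

```text
clock: 4.18
tcp_pos: [490.0, 319.1, 61.5]
tool_rot: [2.361, 2.07, 0.02]
force: [0.7, -0.5, -0.3]
opening: 85.6
t 4.18 tcp [490.  319.1  61.5] dist 6.9 travel [-0.0022 -0.0048  0.0044] j7 -0.572 open 85.6 F [ 0.7 -0.5 -0.3]
jaw -7.5 tilt z [ 0.0109  0.0072 -0.9999]
turn z -0.0035 rows 0.028013466204123826
level turn [ 0.0099 -0.0085 -0.    ]
```

```bash
python3 -m handwheel '[{"turn":[0.01,-0.009,-0.003],"travel":[-0.002,-0.005,0.006],"claw":1},{"turn":[0,0,0],"travel":[0,0,0],"claw":1}]';python3 -c "
from h import *
go((485,317.5,57),-7.3)
snap('wrist','w3.png')"
```

```text
clock: 4.35
tcp_pos: [484.7, 317.2, 55.1]
tool_rot: [2.359, 2.074, -0.002]
force: [-0.4, 0.4, -0.1]
opening: 85.5
t 4.35 tcp [484.7 317.2  55.1] dist 2.0 travel [ 0.0004  0.0003 -0.0019] j7 -0.571 open 85.5 F [-0.4  0.4 -0.1]
jaw -7.36 tilt z [-9.0e-04 -1.2e-03 -1.0e+00]
turn z -0.001 rows 0.008331847753083344
level turn [-0.0007  0.0013  0.    ]
```

View pics/w3.png

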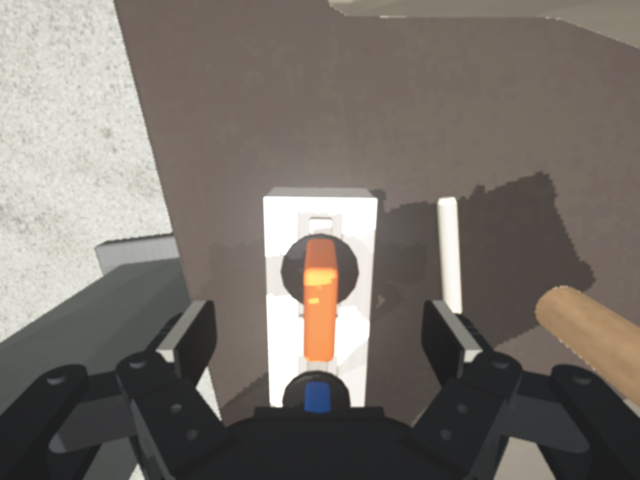

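The picture shows the orange grip at (320,300), midway between the jaws, with the blue key behind at (317,395). I close the gripper.

```bash
python3 -m handwheel '[{"turn":[0,0,0],"travel":[0,0,0],"claw":-1},{"turn":[0,0,0],"travel":[0,0,0],"claw":-1},{"turn":[0,0,0],"travel":[0,0,0],"claw":-1},{"turn":[0,0,0],"travel":[0,0,0],"claw":-1},{"turn":[0,0,0],"travel":[0,0,0],"claw":-1},{"turn":[0,0,0],"travel":[0,0,0],"claw":-1},{"turn":[0,0,0],"travel":[0,0,0],"claw":-1},{"turn":[0,0,0],"travel":[0,0,0],"claw":-1}]' 70;python3 -c "
from h import *
go((485,317.5,57),-7.3)
"
```

```text
clock: 5.07
tcp_pos: [487.2, 318.0, 57.7]
tool_rot: [2.359, 2.073, 0.006]
force: [-0.8, 0.2, -0.8]
opening: 11.8
t 5.07 tcp [487.2 318.   57.7] dist 2.4 travel [-0.0008 -0.0021  0.0007] j7 -0.572 open 11.8 F [-0.8  0.2 -0.8]
jaw -7.4 tilt z [ 0.0039  0.0016 -1.    ]
turn z -0.0017 rows 0.013929005990959174
level turn [ 0.0036 -0.0021 -0.    ]
```

```bash
python3 -m handwheel '[{"turn":[0.003,-0.002,0],"travel":[0,0,-0.01],"claw":-1},{"turn":[0,0,0],"travel":[0,0,-0.015],"claw":-1},{"turn":[0,0,0],"travel":[0,0,-0.02],"claw":-1},{"turn":[0,0,0],"travel":[0,0,-0.03],"claw":-1},{"turn":[0,0,0],"travel":[0,0,-0.03],"claw":-1},{"turn":[0,0,0],"travel":[0,0,-0.03],"claw":-1},{"turn":[0,0,0],"travel":[0,0,-0.01],"claw":-1},{"turn":[0,0,0],"travel":[0,0,0],"claw":-1}]';python3 -c "
from h import *
go((430,-290,240),-15)
snap('wrist','w4.png')"
```

```text
clock: 5.73
tcp_pos: [485.7, 316.4, 211.4]
tool_rot: [2.361, 2.072, -0.009]
force: [0.2, 1.3, -0.2]
opening: 11.8
t 5.73 tcp [485.7 316.4 211.4] dist 609.6 travel [-0.6086  0.0234 -0.0261] j7 -0.639 open 11.8 F [ 0.2  1.3 -0.2]
jaw -7.47 tilt z [-0.004  -0.0037 -1.    ]
turn z 0.1315 rows 1.0523635683883479
level turn [-0.0035  0.0042 -0.    ]
```

View pics/w4.png

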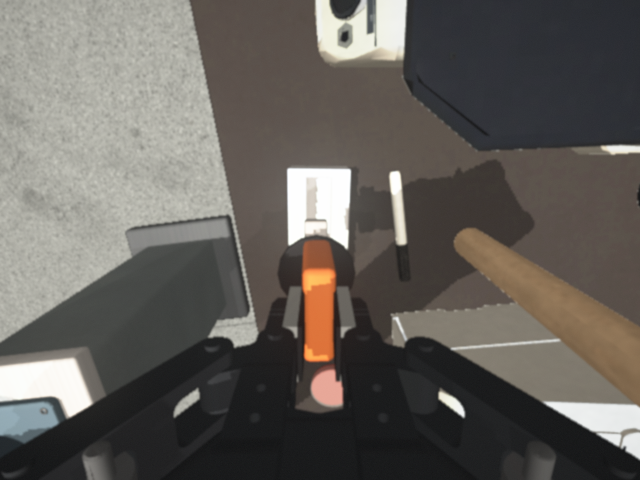

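```bash
python3 -c "
from h import *
T=robot.calibration('top')
for p,z in [((390,297),0),((312,258),0),((404,268),110),((318,240),110),((503,270),0),((302,245),0)]: print(p,z,atz(T,p,z).round(0))
"
python3 -m handwheel '[{"turn":[-0.003,0.004,0],"travel":[-0.03,-0.018,-0.003],"claw":-1},{"turn":[0,0,0],"travel":[-0.036,-0.012,-0.003],"claw":-1},{"turn":[0,0,0],"travel":[-0.038,-0.01,-0.003],"claw":-1},{"turn":[0,0,0],"travel":[-0.038,-0.005,-0.003],"claw":-1},{"turn":[0,0,0],"travel":[-0.038,0,-0.002],"claw":-1},{"turn":[0,0,0],"travel":[-0.038,0,-0.002],"claw":-1},{"turn":[0,0,0],"travel":[-0.038,0,-0.002],"claw":-1},{"turn":[0,0,0],"travel":[-0.038,0,-0.002],"claw":-1}]'; python3 -c "
from h import *
go((430,-290,240),-15)"
```

```text
(390, 297) 0 [ 565. -155.    0.]
(312, 258) 0 [596. 188.   0.]
(404, 268) 110 [ 645. -165.  110.]
(318, 240) 110 [623. 174. 110.]
(503, 270) 0 [ 858. -524.    0.]
(302, 245) 0 [633. 250.   0.]
clock: 6.45
tcp_pos: [392.2, 26.6, 219.9]
tool_rot: [-2.338, -2.09, 0.027]
force: [1.2, -0.2, -1.1]
opening: 11.9
t 6.45 tcp [392.2  26.6 219.9] dist 319.4 travel [-0.3105  0.0726 -0.0185] j7 -0.248 open 11.9 F [ 1.2 -0.2 -1.1]
jaw -6.42 tilt z [-0.0166 -0.0071 -0.9998]
turn z 0.1497 rows 1.1981299498987912
level turn [-0.0157  0.0089 -0.    ]
```

```bash
python3 -m handwheel '[{"turn":[-0.015,0.009,0.05],"travel":[-0.038,0.005,-0.003],"claw":-1},{"turn":[0,0,0.05],"travel":[-0.038,0.005,-0.003],"claw":-1},{"turn":[0,0,0.05],"travel":[-0.038,0.008,-0.003],"claw":-1},{"turn":[0,0,0],"travel":[-0.038,0.012,-0.003],"claw":-1},{"turn":[0,0,0],"travel":[-0.038,0.012,-0.002],"claw":-1},{"turn":[0,0,0],"travel":[-0.038,0.012,-0.002],"claw":-1},{"turn":[0,0,0],"travel":[-0.038,0.016,-0.002],"claw":-1},{"turn":[0,0,0],"travel":[-0.038,0.016,-0.002],"claw":-1},{"turn":[0,0,0],"travel":[-0.035,0.016,-0.002],"claw":-1},{"turn":[0,0,0],"travel":[-0.0,0.0,0],"claw":-1}]'; python3 -c "
from h import *
go((450,-350,240),-15)"
```

```text
clock: 7.28
tcp_pos: [397.2, -347.6, 230.7]
tool_rot: [-2.494, -1.891, 0.026]
force: [-1.5, 0.1, -0.2]
opening: 12.1
t 7.28 tcp [ 397.2 -347.6  230.7] dist 53.7 travel [ 0.0119  0.0513 -0.0103] j7 0.647 open 12.1 F [-1.5  0.1 -0.2]
jaw -15.68 tilt z [-2.000e-02 -6.000e-04 -9.998e-01]
turn z -0.0118 rows 0.09433229015232011
level turn [-0.0191  0.006  -0.    ]
```

```bash
python3 -m handwheel '[{"turn":[-0.01,0.003,0],"travel":[0.006,0.026,-0.005],"claw":-1},{"turn":[-0.01,0.003,0],"travel":[0.006,0.026,-0.005],"claw":-1},{"turn":[0,0,0],"travel":[0,0,0],"claw":-1}]'; python3 -c "
from h import *
go((450,-350,240),-15)
snap('wrist','w5.png')
c=robot.calibration('wrist')
import json;json.dump({k:np.array(v).tolist() for k,v in c.items()},open('cw5.json','w'))
for q in ['carrier_slot','orange_key_grip']:
  for r in robot.place_of('wrist',q)[:2]: print(q,r['score'],r['location'][1]*640,r['location'][0]*480,atz(c,(r['location'][1]*640,r['location'][0]*480),60).round(1))
"
```

```text
clock: 7.53
tcp_pos: [446.8, -353.4, 234.2]
tool_rot: [-2.508, -1.88, 0.009]
force: [0.8, 1.3, -1.8]
opening: 11.9
t 7.53 tcp [ 446.8 -353.4  234.2] dist 7.4 travel [ 0.0041  0.0021 -0.0058] j7 0.622 open 11.9 F [ 0.8  1.3 -1.8]
jaw -16.28 tilt z [-0.0087  0.002  -1.    ]
turn z -0.0224 rows 0.17908559601423077
level turn [-0.0089  0.0005 -0.    ]
carrier_slot 0.66 353.72799999999995 135.888 [ 494.7 -291.    60. ]
orange_key_grip 0.92 317.824 297.6 [ 414.9 -442.3   60. ]
```

View pics/w5.png

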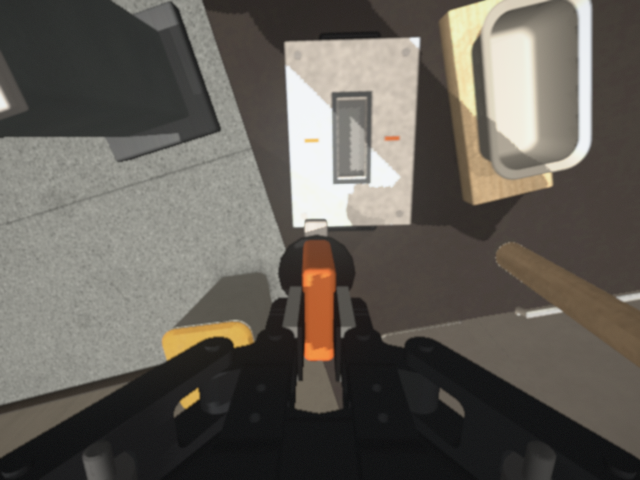

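Run:
```python
import cv2
im=cv2.imread('pics/w5.png');cv2.imwrite('pics/w5c.png',cv2.resize(im[30:230,280:425],None,fx=3,fy=3,interpolation=2));cv2.imwrite('pics/w5k.png',cv2.resize(im[215:370,265:370],None,fx=3.8,fy=3.8,interpolation=2))
```

```text
(no output)
```

View pics/w5c.png

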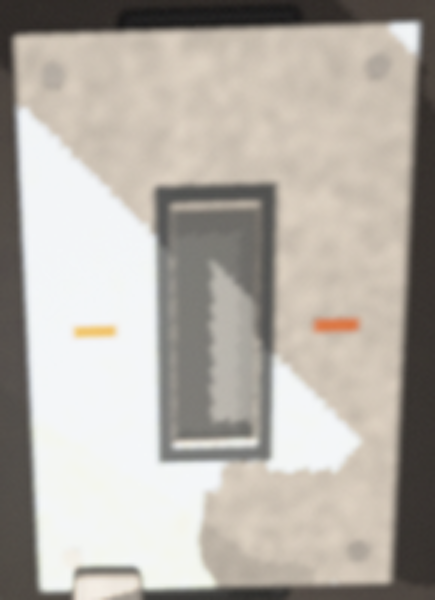

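View pics/w5k.png

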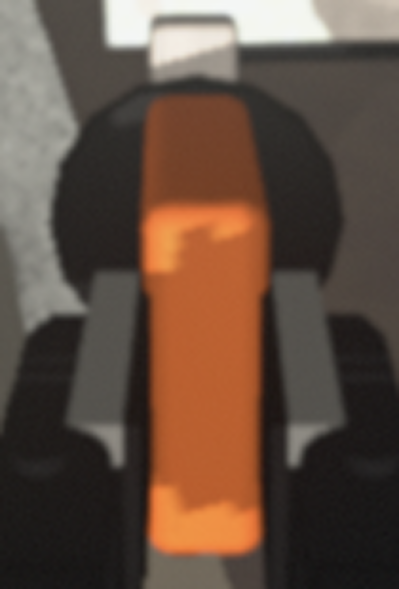

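Run:
```python
from h import *
import json
c={k:np.array(v) for k,v in json.load(open('cw5.json')).items()}
f=lambda u,v:(u/3+280-.33,v/3+30-.33)
for nm,cs in [('outer',[(155,187),(277,185),(270,459),(161,461)]),('inner',[(168,202),(262,202),(258,445),(172,447)]),('lid',[(13,36),(420,22),(392,582),(40,591)])]:
    P=[atz(c,f(*p),60) for p in cs];l=(P[0]+P[1]-P[2]-P[3])/2;w=(P[1]+P[2]-P[0]-P[3])/2
    print(nm,np.mean(P,0).round(1),'L',np.linalg.norm(l).round(1),'W',np.linalg.norm(w).round(1),'yaw',np.degrees(np.arctan2(-l[0],l[1])).round(2),np.degrees(np.arctan2(w[1],w[0])).round(2))
a,b=atz(c,f(95,331),60),atz(c,f(336,324),60);d=b-a;print('ticks',((a+b)/2).round(1),np.degrees(np.arctan2(d[1],d[0])).round(2))
# key model in tool frame
s=robot.read_state();R=cv2.Rodrigues(np.array(s['tool_rot'],float))[0];t=np.array(s['tcp_pos'])
im=cv2.imread('pics/w5.png')
def pt(x,y,z): return t+R@np.array([x,y,z])
gc=-15.3
g=lambda p:((p[0]-265)*3.8+1.4,(p[1]-215)*3.8+1.4)
for nm,x,y,z in [('gtop near',22,7,-23),('gtop',22,-7,-23),('gtop',-22,7,-23),('gtop',-22,-7,-23),('gbot',22,7,23),('gbot',22,-7,23),('col ctr',0,0,27),('collar tip',22,0,27),('coll +y',0,22,27),('coll-y',0,-22,27),('foot',26,7,46),('foot',26,-7,46)]:
    print(nm,(x,y,z),np.round(g(proj(c,pt(x,y,z+gc))[0]),0))
```

```text
outer [ 492.  -293.2   60. ] L 82.9 W 36.3 yaw -14.91 -15.38
inner [ 491.8 -293.1   60. ] L 73.8 W 28.3 yaw -14.81 -15.69
lid [ 492.  -293.2   60. ] L 168.0 W 118.9 yaw -14.83 -14.7
ticks [ 491.9 -293.    60. ] -14.74
gtop near (22, 7, -23) [252. 214.]
gtop (22, -7, -23) [121. 213.]
gtop (-22, 7, -23) [247. 566.]
gtop (-22, -7, -23) [127. 566.]
gbot (22, 7, 23) [240.  92.]
gbot (22, -7, 23) [141.  92.]
col ctr (0, 0, 27) [191. 227.]
collar tip (22, 0, 27) [191.  84.]
coll +y (0, 22, 27) [340. 228.]
coll-y (0, -22, 27) [ 42. 227.]
foot (26, 7, 46) [237.  26.]
foot (26, -7, 46) [147.  26.]
```

Slot centre is (492, -293) with yaw -14.8°. The ticks, lid outline and slot edges agree, and the lid size comes out at 168x119, matching the text. I move above it.

```bash
python3 -c "
from h import *
go((492,-294,150),-14.8)"
python3 -m handwheel '[{"turn":[-0.008,0,-0.025],"travel":[0.015,0.019,0.02],"claw":-1},{"turn":[0,0,0],"travel":[0.015,0.019,0.02],"claw":-1},{"turn":[0,0,0],"travel":[0.015,0.015,0.02],"claw":-1},{"turn":[0,0,0],"travel":[0,0,0.015],"claw":-1},{"turn":[0,0,0],"travel":[0,0,0],"claw":-1}]'; python3 -c "
from h import *
go((492,-294,115),-14.8)"
```

```text
t 7.68 tcp [ 441.9 -353.2  234. ] dist 114.4 travel [0.071  0.0323 0.0836] j7 0.623 open 11.8 F [-0.3  0.3 -1.1]
jaw -16.43 tilt z [-0.0121  0.0035 -0.9999]
turn z -0.0285 rows 0.22784122068984541
level turn [-0.0126  0.0001  0.    ]
clock: 8.1
tcp_pos: [500.5, -323.1, 154.9]
tool_rot: [-2.492, -1.903, 0.007]
force: [-0.6, 0.4, -0.8]
opening: 11.9
t 8.1 tcp [ 500.5 -323.1  154.9] dist 50.1 travel [ 0.0258 -0.0155  0.04  ] j7 0.61 open 11.9 F [-0.6  0.4 -0.8]
jaw -15.28 tilt z [-0.007   0.0024 -1.    ]
turn z -0.0084 rows 0.06742837587181875
level turn [-0.0074 -0.0004  0.    ]
```

```bash
python3 -m handwheel '[{"turn":[-0.007,0,-0.008],"travel":[0.026,-0.014,0.0],"claw":-1},{"turn":[0,0,0],"travel":[0,0,0],"claw":-1},{"turn":[0,0,0],"travel":[0,0,0],"claw":-1},{"turn":[0,0,0],"travel":[0,0,0],"claw":-1}]'; python3 -c "
from h import *
go((492,-294,115),-14.8)
import json
c=robot.calibration('wrist');json.dump({k:np.array(v).tolist() for k,v in c.items()},open('cw6.json','w'))
snap('wrist','w6.png')
go((492,-294,115),-14.8)"
```

```text
clock: 8.43
tcp_pos: [488.8, -292.7, 154.8]
tool_rot: [-2.487, -1.911, 0.004]
force: [-0.6, 0.4, -0.5]
opening: 11.8
t 8.43 tcp [ 488.8 -292.7  154.8] dist 39.9 travel [-0.0004  0.0037  0.0397] j7 0.58 open 11.8 F [-0.6  0.4 -0.5]
jaw -14.95 tilt z [-0.0052  0.0025 -1.    ]
turn z -0.0026 rows 0.020467347204407054
level turn [-0.0056 -0.0011  0.    ]
t 8.48 tcp [ 488.9 -293.5  155.1] dist 40.2 travel [0.0003 0.0033 0.04  ] j7 0.58 open 11.9 F [-0.2 -0.  -1. ]
jaw -14.98 tilt z [-0.0045  0.0016 -1.    ]
turn z -0.0031 rows 0.025074189037259192
level turn [-0.0048 -0.0004 -0.    ]
```

View pics/w6.png

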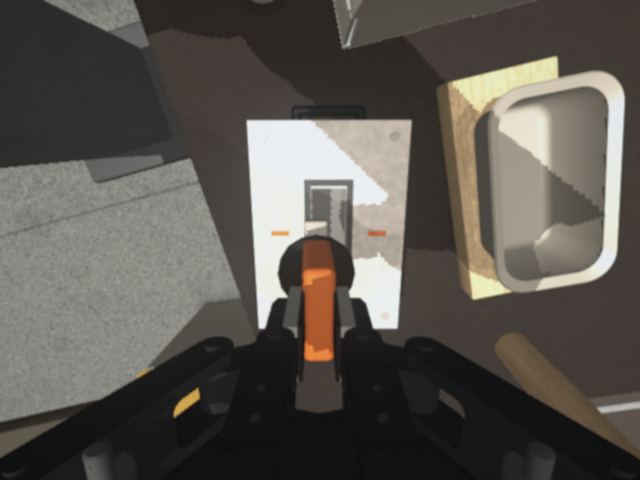

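Run:
```python
from h import *
import json
c={k:np.array(v) for k,v in json.load(open('cw6.json')).items()}
P=[atz(c,p,60) for p in [(246.5,120),(411.5,121),(397,328.5),(258,328.5)]];l=(P[0]+P[1]-P[2]-P[3])/2;w=(P[1]+P[2]-P[0]-P[3])/2
print(np.mean(P,0).round(1),'L',np.linalg.norm(l).round(1),'W',np.linalg.norm(w).round(1),'yaw',np.degrees(np.arctan2(-l[0],l[1])).round(2),np.degrees(np.arctan2(w[1],w[0])).round(2))
a,b=atz(c,(280,233.5),60),atz(c,(376.5,233),60);d=b-a;print('ticks',((a+b)/2).round(1),np.degrees(np.arctan2(d[1],d[0])).round(2))
s=robot.read_state();R=cv2.Rodrigues(np.array(s['tool_rot'],float))[0];t=np.array(s['tcp_pos'])
for n,p in [('colL',(0,-22,11.7)),('colR',(0,22,11.7)),('colfront',(22,0,11.7)),('foot',(26,-7,30.7)),('foot',(26,7,30.7)),('gtop',(22,-7,-38.3)),('gtop',(22,7,-38.3)),('gt',(-22,-7,-38.3)),('gt',(-22,7,-38.3))]: print(n,proj(c,t+R@np.array(p))[0].round(1))
im=cv2.imread('pics/w6.png');cv2.imwrite('pics/w6k.png',cv2.resize(im[210:370,260:380],None,fx=3.7,fy=3.7,interpolation=2))
```

```text
[ 495.7 -294.2   60. ] L 169.0 W 119.1 yaw -14.9 -15.02
ticks [ 495.8 -294.    60. ] -14.55
colL [279.9 274.8]
colR [358.2 274.9]
colfront [319.1 237.2]
foot [307.3 221.9]
foot [330.9 221.9]
gtop [302.  271.1]
gtop [336.4 271.1]
gt [303.3 363.8]
gt [334.9 363.8]
```

View pics/w6k.png

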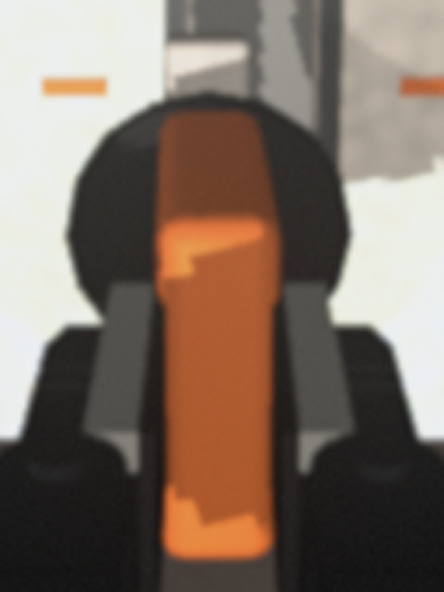

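```bash
python3 -m handwheel '[{"turn":[-0.005,0,-0.003],"travel":[0.001,0.008,0.02],"claw":-1},{"turn":[0,0,0],"travel":[0,0,0.01],"claw":-1},{"turn":[0,0,0],"travel":[0,0,0],"claw":-1},{"turn":[0,0,0],"travel":[0,0,0],"claw":-1}]'; python3 -c "
from h import *
go((496.5,-294.5,110),-14.9)"
```

```text
clock: 8.82
tcp_pos: [496.8, -298.0, 126.8]
tool_rot: [2.489, 1.91, 0.002]
force: [-0.2, 0.5, -0.6]
opening: 11.8
t 8.82 tcp [ 496.8 -298.   126.8] dist 17.1 travel [ 0.0033 -0.0013  0.0167] j7 0.606 open 11.8 F [-0.2  0.5 -0.6]
jaw -15.01 tilt z [ 0.0035 -0.0022 -1.    ]
turn z -0.0019 rows 0.015285702230822606
level turn [0.004  0.0012 0.    ]
```

```bash
python3 -m handwheel '[{"turn":[0.004,0.001,-0.002],"travel":[0.004,-0.001,0.01],"claw":-1},{"turn":[0,0,0],"travel":[0.001,0,0.005],"claw":-1},{"turn":[0,0,0],"travel":[0,0,0],"claw":-1},{"turn":[0,0,0],"travel":[0,0,0],"claw":-1}]'; python3 -c "
from h import *
go((496.5,-294.5,110),-14.9)
import json
c=robot.calibration('wrist');json.dump({k:np.array(v).tolist() for k,v in c.items()},open('cw7.json','w'))
im=snap('wrist','w7.png');cv2.imwrite('pics/w7c.png',cv2.resize(im[150:370,230:420,::-1],None,fx=2.7,fy=2.7,interpolation=2))"
```

```text
clock: 9.15
tcp_pos: [496.8, -293.7, 111.7]
tool_rot: [2.491, 1.912, -0.0]
force: [0.4, 0.3, -1.0]
opening: 11.7
t 9.15 tcp [ 496.8 -293.7  111.7] dist 1.9 travel [-0.0009 -0.0001  0.0017] j7 0.612 open 11.7 F [ 0.4  0.3 -1. ]
jaw -14.98 tilt z [ 3.e-04 -8.e-04 -1.e+00]
turn z -0.0014 rows 0.011309763844211722
level turn [0.0005 0.0007 0.    ]
```

View pics/w7c.png

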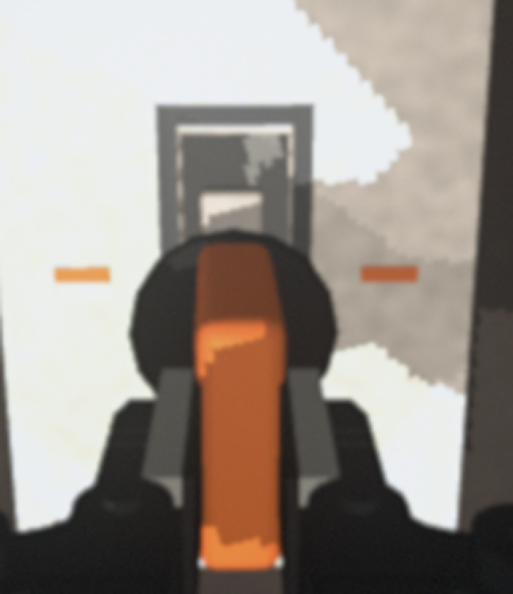

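The foot end (crop 231,205) sits centred in the slot opening (178–294). I descend.

```bash
python3 -m handwheel '[{"turn":[0,0,0],"travel":[-0.001,0,0.01],"claw":-1},{"turn":[0,0,0],"travel":[0,0,0.007],"claw":-1},{"turn":[0,0,0],"travel":[0,0,0.004],"claw":-1},{"turn":[0,0,0],"travel":[0,0,0],"claw":-1},{"turn":[0,0,0],"travel":[0,0,0],"claw":-1}]'; python3 -c "
from h import *
go((496.5,-294.5,77.7),-14.9)"
```

```text
clock: 9.62
tcp_pos: [496.7, -295.0, 88.8]
tool_rot: [2.491, 1.912, -0.0]
force: [0.7, -0.9, 0.1]
opening: 12.0
t 9.62 tcp [ 496.7 -295.    88.8] dist 11.1 travel [ 0.0004 -0.0003  0.0111] j7 0.634 open 12.0 F [ 0.7 -0.9  0.1]
jaw -14.98 tilt z [ 7.0e-04 -1.1e-03 -1.0e+00]
turn z -0.0014 rows 0.011293280367768223
level turn [ 0.001   0.0009 -0.    ]
```

```bash
python3 -m handwheel '[{"turn":[0,0,0],"travel":[0,0,0.005],"claw":-1},{"turn":[0,0,0],"travel":[0,0,0.003],"claw":-1},{"turn":[0,0,0],"travel":[0,0,0.002],"claw":-1},{"turn":[0,0,0],"travel":[0,0,0],"claw":-1},{"turn":[0,0,0],"travel":[0,0,0],"claw":-1}]'; python3 -c "
from h import *
go((496.5,-294.5,77.7),-14.9)"
```

```text
clock: 10.03
tcp_pos: [496.8, -295.2, 77.8]
tool_rot: [2.491, 1.912, -0.0]
force: [0.2, 0.2, 0.3]
opening: 11.9
t 10.03 tcp [ 496.8 -295.2   77.8] dist 0.7 travel [ 0.0006 -0.0005  0.0001] j7 0.643 open 11.9 F [0.2 0.2 0.3]
jaw -14.98 tilt z [ 9.0e-04 -1.3e-03 -1.0e+00]
turn z -0.0014 rows 0.011583252893379968
level turn [ 0.0012  0.001  -0.    ]
```

```bash
for i in 1 2; do python3 -m handwheel '[{"turn":[0,0,0],"travel":[0,0,0.001],"claw":-1},{"turn":[0,0,0],"travel":[0,0,0],"claw":-1}]'; done
```

```text
clock: 10.2
tcp_pos: [496.8, -295.6, 78.0]
tool_rot: [2.491, 1.911, 0.001]
force: [0.2, -0.6, 0.0]
opening: 11.7
clock: 10.37
tcp_pos: [497.2, -296.1, 77.9]
tool_rot: [2.49, 1.911, 0.002]
force: [-0.1, 0.0, -1.1]
opening: 11.9
```

```bash
python3 -m handwheel '[{"turn":[0,0,0],"travel":[0.001,0,0.003],"claw":-1},{"turn":[0,0,0],"travel":[0,0,0.0],"claw":-1}]';python3 -m handwheel '[{"turn":[0,0,0],"travel":[0,0,0.003],"claw":-1},{"turn":[0,0,0],"travel":[0,0,0.0],"claw":-1}]'; python3 -c "
from h import *
go((496.5,-294.5,77.7),-14.9)
im=snap('wrist','w8.png');cv2.imwrite('pics/w8c.png',cv2.resize(im[150:370,230:420,::-1],None,fx=2.7,fy=2.7,interpolation=2))"
```

```text
clock: 10.53
tcp_pos: [497.4, -297.0, 78.3]
tool_rot: [2.49, 1.908, 0.003]
force: [0.2, -0.8, -1.3]
opening: 12.2
clock: 10.7
tcp_pos: [497.9, -298.3, 78.0]
tool_rot: [2.49, 1.906, 0.006]
force: [-0.9, 0.2, -1.0]
opening: 11.5
t 10.7 tcp [ 497.9 -298.3   78. ] dist 4.0 travel [ 0.0033 -0.0023  0.0003] j7 0.648 open 11.5 F [-0.9  0.2 -1. ]
jaw -15.13 tilt z [ 0.0066 -0.0023 -1.    ]
turn z -0.0041 rows 0.03272985816820688
level turn [ 0.0069  0.0005 -0.    ]
```

View pics/w8c.png

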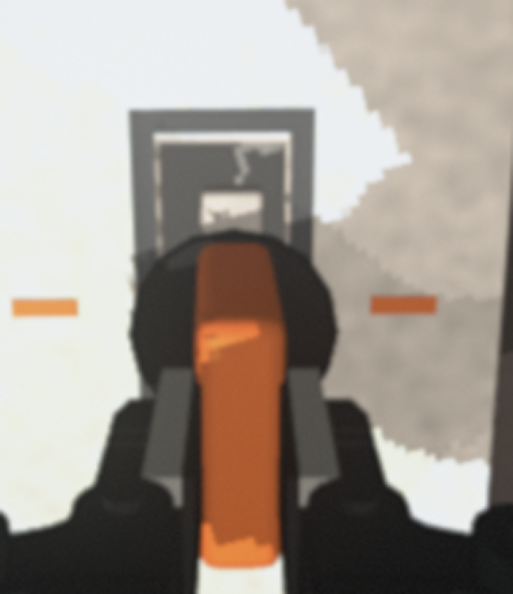

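Run:
```python
from h import *
import json
c={k:np.array(v) for k,v in json.load(open('cw6.json')).items()}
a,b=atz(c,(280,233.5),60),atz(c,(376.5,233),60);print('sep',np.linalg.norm(a-b))
c=robot.calibration('wrist');s=robot.read_state();R=cv2.Rodrigues(np.array(s['tool_rot'],float))[0];t=np.array(s['tcp_pos'])
f=lambda u,v:(u/2.7+230-.3,v/2.7+150-.3)
a,b=atz(c,f(45,307),60),atz(c,f(403,305),60);print('ticks at 60',np.linalg.norm(a-b),(a+b)/2)
for z in (60,58,62,64,66): 
    a,b=atz(c,f(45,307),z),atz(c,f(403,305),z);print(z,np.linalg.norm(a-b))
print(s['tcp_pos'],s['force'],s['torque'],s['effort'])
print('foot pt',atz(c,f(231,193),60-0))
```

```text
sep 76.13601324739348
ticks at 60 76.36102732109039 [ 496.00484597 -293.81220184   60.        ]
60 76.36102732109039
58 77.16715187588878
62 75.55490276629205
64 74.7487782114937
66 73.94265365669536
[ 497.99339202 -298.41411106   77.85312914] [ 0.01845607 -0.48739563 -0.58383202] [-0.03116987 -0.02996403 -0.01903599] [-3.69320903e-01 -5.12701678e+01  1.10072923e+01 -1.83144414e+01
 -1.72964082e-02  1.61062460e-01  1.41685246e-02]
foot pt [ 503.92766484 -270.31749387   60.        ]
```

```bash
python3 -m handwheel '[{"turn":[0.007,0.001,-0.004],"travel":[0.004,-0.002,-0.001],"claw":-1},{"turn":[0,0,0],"travel":[0,0,0],"claw":-1}]';python3 -m handwheel '[{"turn":[0,0,0],"travel":[0,0,0.003],"claw":-1}]'; python3 -c "
from h import *
go((496.8,-294.3,77.7),-14.9)"
```

```text
clock: 10.92
tcp_pos: [497.0, -293.4, 78.3]
tool_rot: [-2.49, -1.915, 0.0]
force: [1.0, 0.5, -1.1]
opening: 11.6
clock: 11.0
tcp_pos: [496.9, -293.9, 77.2]
tool_rot: [-2.49, -1.915, 0.0]
force: [-15.7, 8.5, 58.2]
opening: 11.6
t 11.0 tcp [ 496.9 -293.9   77.2] dist 0.6 travel [-0.0004  0.     -0.0005] j7 0.644 open 11.6 F [-15.7   8.5  58.2]
jaw -14.87 tilt z [-5.e-04  7.e-04 -1.e+00]
turn z 0.0005 rows 0.003840395163907823
level turn [-0.0007 -0.0005  0.    ]
```

```bash
python3 -m handwheel '[{"turn":[0,0,0],"travel":[0,0,-0.001],"claw":-1},{"turn":[0,0,0.08],"travel":[0,0,0],"claw":-1},{"turn":[0,0,0.08],"travel":[0,0,0],"claw":-1},{"turn":[0,0,0.08],"travel":[0,0,0],"claw":-1},{"turn":[0,0,0.08],"travel":[0,0,0],"claw":-1}]'; python3 -c "
from h import *
go((496.8,-294.3,78.3),75.1)"
```

```text
clock: 11.42
tcp_pos: [497.2, -293.7, 78.2]
tool_rot: [-2.771, -1.479, -0.001]
force: [-0.8, 0.5, -0.6]
opening: 11.4
t 11.42 tcp [ 497.2 -293.7   78.2] dist 0.8 travel [-0.0007  0.0001 -0.0001] j7 0.376 open 11.4 F [-0.8  0.5 -0.6]
jaw -33.82 tilt z [ 2.0e-04  1.1e-03 -1.0e+00]
turn z 1.2405 rows 9.926801816913581
level turn [-0.0004 -0.001  -0.    ]
```

```bash
python3 -m handwheel '[{"turn":[0,0,0.1],"travel":[0,0,0],"claw":-1},{"turn":[0,0,0.1],"travel":[0,0,0],"claw":-1},{"turn":[0,0,0.1],"travel":[0,0,0],"claw":-1},{"turn":[0,0,0.1],"travel":[0,0,0],"claw":-1},{"turn":[0,0,0.1],"travel":[0,0,0],"claw":-1}]'; python3 -c "
from h import *
go((496.8,-294.3,78.3),75.1)"
```

```text
clock: 11.83
tcp_pos: [500.8, -291.3, 77.7]
tool_rot: [-3.057, -0.716, -0.007]
force: [2.2, 0.2, 1.8]
opening: 11.8
t 11.83 tcp [ 500.8 -291.3   77.7] dist 5.0 travel [-0.0049  0.001  -0.0006] j7 -0.051 open 11.8 F [2.2 0.2 1.8]
jaw -63.65 tilt z [ 0.004   0.0025 -1.    ]
turn z 0.7199 rows 5.760803132166759
level turn [-0.0005 -0.0047  0.    ]
```

```bash
python3 -m handwheel '[{"turn":[0,-0.005,0.08],"travel":[-0.004,0.001,-0.001],"claw":-1},{"turn":[0,0,0.08],"travel":[-0.001,0.001,0],"claw":-1},{"turn":[0,0,0.08],"travel":[-0.001,0.001,0],"claw":-1}]'; python3 -c "
from h import *
go((496.8,-294.3,78.3),75.1)"
```

```text
clock: 12.08
tcp_pos: [498.1, -294.5, 77.7]
tool_rot: [-3.123, -0.329, 0.0]
force: [1.9, 2.4, 3.8]
opening: 11.5
t 12.08 tcp [ 498.1 -294.5   77.7] dist 1.4 travel [-0.0012 -0.0004 -0.0006] j7 -0.254 open 11.5 F [1.9 2.4 3.8]
jaw -77.99 tilt z [-2.0e-04  1.5e-03 -1.0e+00]
turn z 0.4697 rows 3.7588253335351975
level turn [-0.0015 -0.0001 -0.    ]
```

```bash
python3 -m handwheel '[{"turn":[0,0,0.09],"travel":[-0.002,0,-0.001],"claw":-1},{"turn":[0,0,0.09],"travel":[-0.001,0,0],"claw":-1},{"turn":[0,0,0.09],"travel":[-0.001,0,0],"claw":-1},{"turn":[0,0,0.08],"travel":[-0.001,0,0],"claw":-1},{"turn":[0,0,0],"travel":[0,0,0],"claw":-1}]'; python3 -c "
from h import *
go((496.8,-294.3,78.3),75.1)"
```

```text
clock: 12.5
tcp_pos: [495.4, -293.9, 77.5]
tool_rot: [-3.132, 0.247, -0.002]
force: [-2.1, 1.4, 6.3]
opening: 11.5
t 12.5 tcp [ 495.4 -293.9   77.5] dist 1.7 travel [ 0.0014  0.0002 -0.0008] j7 -0.557 open 11.5 F [-2.1  1.4  6.3]
jaw -99.03 tilt z [ 1.e-03  1.e-04 -1.e+00]
turn z 0.1024 rows 0.8195830157950579
level turn [-0.0002 -0.001  -0.    ]
```

```bash
python3 -m handwheel '[{"turn":[0,-0.001,0.1],"travel":[0,0.001,-0.0005],"claw":-1},{"turn":[0,0,0],"travel":[0,0,0],"claw":-1}]'; python3 -c "
from h import *
go((495.6,-295.0,78.0),75.1)
import json
c=robot.calibration('wrist');json.dump({k:np.array(v).tolist() for k,v in c.items()},open('cw9.json','w'))
im=snap('wrist','w9.png')"
```

```text
clock: 12.67
tcp_pos: [495.4, -294.6, 77.5]
tool_rot: [3.115, -0.403, -0.001]
force: [-1.0, 0.9, 4.1]
opening: 11.5
t 12.67 tcp [ 495.4 -294.6   77.5] dist 0.7 travel [ 0.0003  0.0003 -0.0005] j7 -0.642 open 11.5 F [-1.   0.9  4.1]
jaw -104.75 tilt z [-8.e-04 -1.e-04 -1.e+00]
turn z 0.0025 rows 0.020315326897316837
level turn [0.0003 0.0008 0.    ]
```

View pics/w9.png

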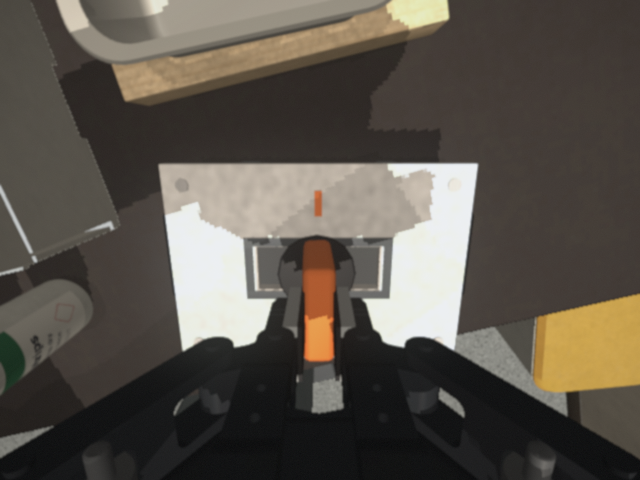

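The picture shows the collar centred at (316,270) on the slot (246–392, centre 319), with the grip pointing at the tick (318,203). I let go.

```bash
python3 -m handwheel '[{"turn":[0,0,0],"travel":[0,0.001,0],"claw":-1},{"turn":[0,0,0],"travel":[0,0,0],"claw":-1},{"turn":[0,0,0],"travel":[0,0,0],"claw":0.6},{"turn":[0,0,0],"travel":[0,0,0],"claw":0.6},{"turn":[0,0,0],"travel":[0,0,0],"claw":0.6},{"turn":[0,0,0],"travel":[0,0,0],"claw":0.6},{"turn":[0,0,0],"travel":[0,0,0],"claw":0.6},{"turn":[0,0,0],"travel":[0,0,0],"claw":0.6}]'; python3 -c "
from h import *
go((495.6,-295.0,78.0),75.1)
im=snap('wrist','w10.png')"
```

```text
clock: 13.38
tcp_pos: [494.9, -294.5, 76.6]
tool_rot: [-3.118, 0.373, 0.003]
force: [0.5, -0.8, -0.4]
opening: 68.5
t 13.38 tcp [ 494.9 -294.5   76.6] dist 1.7 travel [ 0.0008  0.0003 -0.0014] j7 -0.624 open 68.5 F [ 0.5 -0.8 -0.4]
jaw -103.66 tilt z [-0.0017  0.0017 -1.    ]
turn z 0.0217 rows 0.17379402406358835
level turn [-0.0013  0.002  -0.    ]
```

View pics/w10.png

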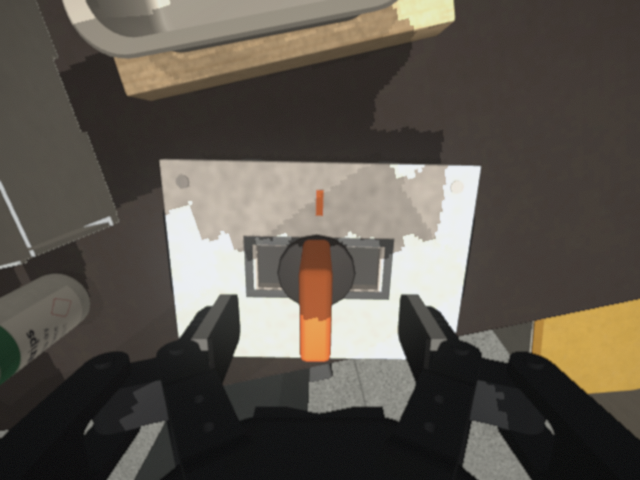

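```bash
python3 -m handwheel '[{"turn":[0,0,0],"travel":[0,0,-0.01],"claw":0.6},{"turn":[0,0,0],"travel":[0,0,-0.015],"claw":0.6},{"turn":[0,0,0],"travel":[0,0,-0.025],"claw":0.6},{"turn":[0,0,0],"travel":[0,0,-0.03],"claw":0.6},{"turn":[0,0,0],"travel":[0,0,-0.03],"claw":0.6},{"turn":[0,0,0],"travel":[-0.03,0,-0.01],"claw":0.6},{"turn":[0,0,0],"travel":[-0.03,0,0],"claw":0.6},{"turn":[0,0,0],"travel":[0,0,0],"claw":0.6},{"turn":[0,0,0],"travel":[0,0,0],"claw":0.6}]'; python3 -c "
from h import *
go((495.6,-295.0,78.0),75.1)
import json
c=robot.calibration('wrist');json.dump({k:np.array(v).tolist() for k,v in c.items()},open('cw11.json','w'))
im=snap('wrist','w11.png');snap('scene','s11.png');snap('top','t11.png')"
```

```text
clock: 14.18
tcp_pos: [434.7, -282.9, 211.5]
tool_rot: [3.118, -0.378, 0.004]
force: [0.9, -0.0, 0.4]
opening: 68.4
t 14.18 tcp [ 434.7 -282.9  211.5] dist 147.2 travel [ 0.0617 -0.0029  0.1336] j7 -0.732 open 68.4 F [ 0.9 -0.   0.4]
jaw -103.81 tilt z [ 2.4e-03 -9.0e-04 -1.0e+00]
turn z 0.019 rows 0.1518800166331746
level turn [ 0.0003 -0.0025 -0.    ]
```

View pics/w11.png

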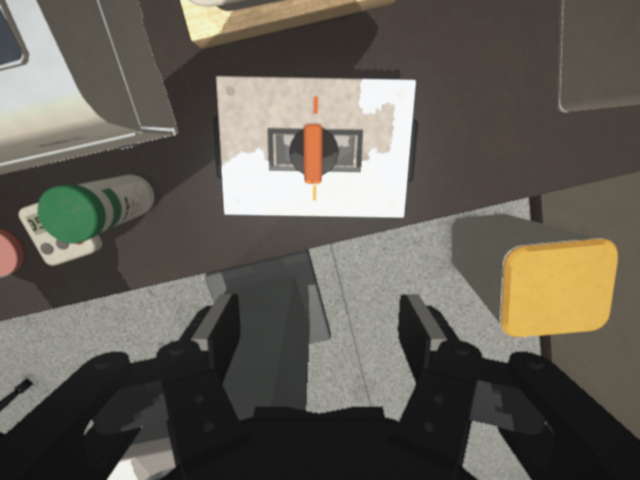

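View pics/s11.png

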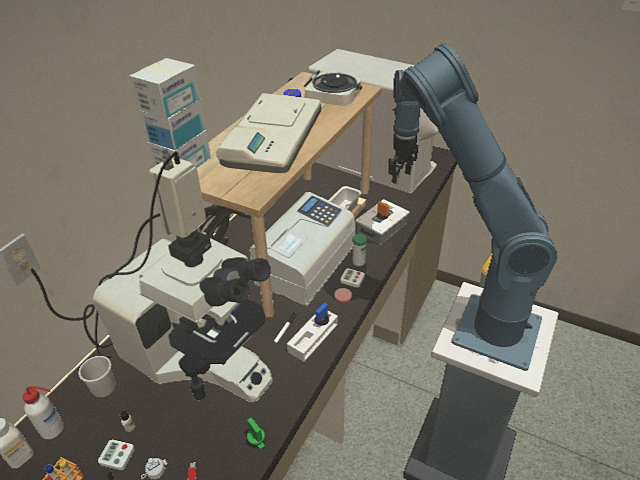

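Run:
```python
from h import *
import json
c={k:np.array(v) for k,v in json.load(open('cw11.json')).items()}
im=cv2.imread('pics/w11.png');cv2.imwrite('pics/w11c.png',cv2.resize(im[70:225,210:420],None,fx=3.7,fy=3.7,interpolation=2))
```

```text
(no output)
```

View pics/w11c.png

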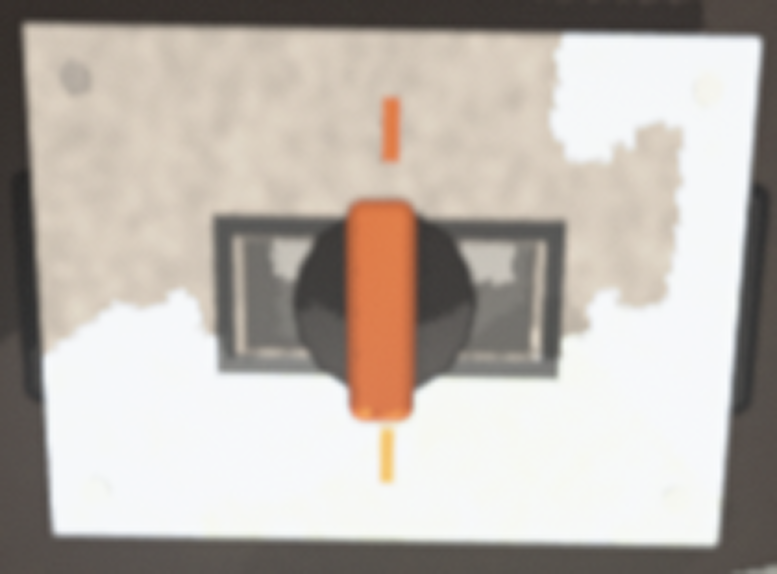

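Run:
```python
from h import *
import json
c={k:np.array(v) for k,v in json.load(open('cw11.json')).items()}
f=lambda u,v:(u/3.7+210-.36,v/3.7+70-.36)
ang=lambda d:np.degrees(np.arctan2(d[1],d[0])).round(2)
a,b=[atz(c,f(*p),60) for p in [(391.5,129),(387,455)]];print('ticks',((a+b)/2).round(1),ang(a-b))
P=[atz(c,f(*p),60) for p in [(213,216),(566,222),(558,377),(218,372)]];print('slot',np.mean(P,0).round(1),ang(P[0]-P[1]+P[3]-P[2])-90)
P=[atz(c,f(*p),116) for p in [(347,200),(414,200),(412,420),(350,420)]];print('grip top',np.mean(P,0).round(1),ang(P[0]+P[1]-P[2]-P[3]),'len',np.linalg.norm(P[0]+P[1]-P[2]-P[3])/2,np.linalg.norm(P[0]-P[1]))
p,q=atz(c,f(295,303),66),atz(c,f(476,303),66);print('collar',((p+q)/2).round(1),np.linalg.norm(p-q))
```

```text
ticks [ 495.5 -293.4   60. ] -14.8
slot [ 495.5 -293.3   60. ] -14.689999999999998
grip top [ 494.8 -292.   116. ] -13.96 len 42.83927920500792 13.120024271170076
collar [ 494.7 -292.3   66. ] 42.99334333718791
```

```bash
python3 -c "
from h import *
s=robot.read_state();print(s['clock'],s['force'].round(1) if hasattr(s['force'],'round') else s['force'],np.abs(s['joint_velocities']).max())
print(robot.hand_in())"
```

```text
14.3333 [-0.2 -0.3  0.4] 0.021783284599481173
the job is handed in; nothing more can be done
None
```

I took the orange key from the stand and put it foot-first through the slot until its collar touched the lid. I then gave it a quarter turn, released it, and backed the arm away. The job was handed in at 14.3 s.

- **Angle:** in the last close-up the grip lies at -14.0°, against -14.8° for the ticks, so it is square to within about 1°.
- **Position:** the collar measures about 1.3 mm off the slot's centre.
- **Upright and seated:** the grip's top is directly above the collar, so the key is upright. It measures the expected size at seated height.
- **Other things:** the blue key is still in the stand and nothing has fallen. The force reading at hand-in was near zero, with the gripper clear of the key.

**Disagreements and rough spots:**
- **Contact force:** one push to confirm that the collar was on the lid read 58 N upward (61 N in all) at the wrist, below the 120 N limit.
- **Held tilt:** the key looked tilted by about 2° in the grip, and that was gone after release.
- **Slot position:** my first slot measurement was about 4 mm off, because the arm was still settling. I measured again before inserting the key.

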